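# Check a pump return spring on the tester and sort it

## Robot

A 6-joint arm with a two-finger parallel gripper is mounted at the origin on the work surface. World frame = base frame: x ahead of the robot, y to its left, z up, the work surface at z = 0. Lengths are in m, angles in degrees, forces in N, time in s.
With the tool pointing down it reaches from about 0.4 to 0.825 m from the base axis. Payload 7 kg.
Tool frame: the origin (TCP) lies on the centre line of the jaws, within the pads' length; the fingertips stand 11 mm ahead of it and the grasp point (between the pads) lies 8 mm behind it; z points along the fingers, y is the direction in which the jaws open and shut (so a half turn about z gives the same grasp; the last joint's range is limited). The gripper opens to 88 mm and grips with 3 to 60 N. Pads are 19 mm wide; open, the fingers measure 130 mm over their backs; the gripper's body (78 mm by 193 mm) begins 47 mm behind the grasp point.
Start: joints at [89.96, 20.546, 0.682, 0, -70.136, -16.507], TCP at [0.192, 0.647, 0.238] pointing down, gripper open.
Joint ranges: [-176.03, 176.03], [-82.01, 121.73], [-58.28, 71.71], [-173.87, 95.51], [-174.79, -0.11], [-173.66, 173.66]. Speed limits (degrees/s): [136.94, 136.94, 172.46, 180, 180, 180].

## Interface

Orientations are given as [roll, pitch, yaw] about the fixed x, y, z axes, in that order (R = Rz(yaw) Ry(pitch) Rx(roll)).
In Python, from plant import ctrl, cams, order gives the robot as it stands.
- The arm moves only by the tool jog_arm, never from a script. Its argument "motion" is a list of rows, each an object with "offset": the shift along the tool's x, y, z in mm, a list of three; "roll": the turn about the tool's z in rad; "hand": the finger opening in mm, from 0 to 87.6. A call has 1 to 20 rows; each row is the pose to reach, as a shift and turn from the pose commanded when the call began, along the tool's axes at that moment; what a row does not reach only later rows make up. A row lasts 1/12 s, in which the tool goes at most 41.7 mm and 7.16 degrees, less where a joint would pass 70% of its speed; a pose out of reach is approached as far as the arm can. A call with a gripper value outside its range is refused whole. The fingers move at their own pace and stop on an object; the grip force is fixed at half the most. Time passes only in rows, so rows that repeat a pose let the fingers close. It gives the time, the measured TCP pose, the force and the opening at its end, in the units of the state.
- ctrl.get_obs(): the state, without advancing time (a new reading comes with each control period).
- cams.snapshot(name): name is "scene" or "top"; returns a dict with "img" (480x640x3 uint8, red, green, blue), "K" (3x3 intrinsics, pixels), "cam_to_world" (4x4, takes a point from camera to world coordinates). Camera axes: x right, y down, z forward; pixel columns grow to the right and rows downward; lengths in m; the calibration is good to about 2 mm. A picture is of the moment at which its call begins. There is no depth.
- order.close_job(): hands the job in, once; it reports no verdict.
The state is a dict: "clock": time; "joint_pos": joint angles; "qvel": joint speeds; "tau": joint torques, N m; "tool_pos": TCP position; "orientation": TCP orientation; "force": force on the tool from outside, world axes, zero at the start; "moment": the same for the moment, N m; "opening": finger opening in m.
Only numpy, scipy, OpenCV 4.12 (cv2) and the standard library are available. Lean on these libraries where they do the work, as an engineer would, in place of code of your own. Each camera call takes 0.05 s, during which the arm holds its last target. There are 200 camera calls.

## Task

Stand the pump spring from the yellow disc fully home in the tester's nest, press its cap with a load of 15 newtons (within 2) and hold for a good second, never loading it above 20. If the top of the cap then stands above the red mark the spring is good: stand it upright in the green tray; if below, it is tired: stand it upright in the red tray, well inside the rim. Leave the spring on the grey disc alone and do not disturb the bottles, jar and cup.

Things in the scene. Friction and masses are not known exactly. Their poses are not given: they have to be found in the camera images.
- spring_a_mid (a point): pump-spring cartridge: white barrel 34 mm across, 46 mm tall, foot bevelled, grey band at the top; from it rise a steel coil and a black flat cap (26 mm across, 10 thick). 80 mm tall unloaded, 0.1 kg. Grip the barrel, not the cap. Point: on the axis, 40 mm above the foot; z up. The two look alike; one is good, one tired (softer), which is not known beforehand
- spring_b_mid (a point): pump-spring cartridge: white barrel 34 mm across, 46 mm tall, foot bevelled, grey band at the top; from it rise a steel coil and a black flat cap (26 mm across, 10 thick). 80 mm tall unloaded, 0.1 kg. Grip the barrel, not the cap. Point: on the axis, 40 mm above the foot; z up. The two look alike; one is good, one tired (softer), which is not known beforehand
- cap_a (a joint): compression (m) of the black cap of spring_a: 0 unloaded, grows as the cap is pressed down, coil-bound at 0.024. The cap starts to move at about 3 N; load then rises evenly, by 0.5 to 3 N per mm: the rate differs between the springs and is not known beforehand. Cap top is 80 mm minus this above the foot
- cap_b (a joint): compression (m) of the black cap of spring_b: 0 unloaded, grows as the cap is pressed down, coil-bound at 0.024. The cap starts to move at about 3 N; load then rises evenly, by 0.5 to 3 N per mm: the rate differs between the springs and is not known beforehand. Cap top is 80 mm minus this above the foot
- tester: fixed tester: steel plate 110 x 110 mm, 24 mm high, with a round nest in its middle (37 mm wide, 12 mm deep, bevelled mouth). Origin: centre of its underside, z up. At its +y side stands a blue post (30 x 14 mm, top 90 mm above the table, near face 40 mm from the nest axis) that carries the red pointer
- nest (a point): centre of the floor of the tester's nest, 12 mm above the table and 12 mm below the plate's top; same axes as the tester
- mark (a point): tip of the red pointer (4 mm thick, 26 mm wide, reaching to 22 mm from the nest axis), at mid-thickness, 66 mm above the nest floor: a seated spring's cap top is level with it at 12 mm of compression. Under 15 N the cap top of either spring stands at least 3 mm above or below it
- yellow_disc: flat yellow disc, 70 mm across, 6 mm thick, on which the spring to be tested stands (centred within 6 mm). Origin: centre of its underside
- grey_disc: flat grey disc, 70 mm across, 6 mm thick, on which the other spring stands; that one stays there. Origin: centre of its underside
- green_tray: green open tray for good springs, 100 x 100 mm, walls 4 mm thick and 16 mm high, floor 4 mm thick. Origin: centre of its underside
- red_tray: red open tray for tired springs, same shape as the green one. Origin: centre of its underside
- dropper: bystander: small amber dropper bottle, 28 mm across, 77 mm tall; origin at its foot
- cream_jar: bystander: low white jar, 52 mm across, 22 mm tall; origin at its foot
- paper_cup: bystander: white paper cup, 68 mm across, 75 mm tall; origin at its foot
- amber_bottle: bystander: amber bottle with black cap, 36 mm across, 65 mm tall; origin at its foot
- squeeze_bottle: bystander: white bottle with black cap, 44 mm across, 110 mm tall; origin at its foot
- dropper_big: bystander: larger amber dropper bottle, 34 mm across, 87 mm tall; origin at its foot
Things that resemble listed ones, but are neither listed nor needed, are in the scene too. There is more than one size of the red_tray; the job needs the larger.

How it is judged (in metres and radians):
On the way, in this order (a step that is already met when the one before it is completed fails the run):
1. the spring stands fully home in the tester's nest, upright, its cap not pressed (((horizontal distance between spring_a_mid and nest below 0.004 m and z of spring_a_mid in the frame of nest between 0.037 and 0.0425 m and angle between spring_a_mid's own z axis and vertical below 0.08 rad and value of joint cap_a below 0.0015 m) or (horizontal distance between spring_b_mid and nest below 0.004 m and z of spring_b_mid in the frame of nest between 0.037 and 0.0425 m and angle between spring_b_mid's own z axis and vertical below 0.08 rad and value of joint cap_b below 0.0015 m))), for 0.2 s.
2. the spring in the nest is held under a load of 15 N (12.5 to 18 N counts) for 0.8 s (((horizontal distance between spring_a_mid and nest below 0.004 m and z of spring_a_mid in the frame of nest between 0.037 and 0.0425 m and angle between spring_a_mid's own z axis and vertical below 0.08 rad and value of joint cap_a above 0.003 m and contact force between the fingers and spring_a between 12.5 and 18 N) or (horizontal distance between spring_b_mid and nest below 0.004 m and z of spring_b_mid in the frame of nest between 0.037 and 0.0425 m and angle between spring_b_mid's own z axis and vertical below 0.08 rad and value of joint cap_b above 0.003 m and contact force between the fingers and spring_b between 12.5 and 18 N))), for 0.8 s.
At the end, for the whole second after the job is handed in: The tested spring stands upright (0.1 rad), unloaded, on the floor of the right tray (green: cap above the mark under 15 N; red: below), its axis within 34 mm of the tray centre along each side; the other stands upright within 25 mm of the grey disc centre, moved under 20 mm (((x of spring_a_mid in the frame of green_tray between -0.034 and 0.034 m and y of spring_a_mid in the frame of green_tray between -0.034 and 0.034 m and z of spring_a_mid in the frame of green_tray below 0.052 m and angle between each of spring_a_mid, spring_b_mid's own z axis and vertical below 0.1 rad and value of joint cap_a below 0.0015 m and velocity of joint cap_a below 0.01 m/s and horizontal distance between spring_b_mid and grey_disc below 0.025 m and distance of spring_b_mid from where it was at the start of the episode below 0.02 m) or (x of spring_b_mid in the frame of red_tray between -0.034 and 0.034 m and y of spring_b_mid in the frame of red_tray between -0.034 and 0.034 m and z of spring_b_mid in the frame of red_tray below 0.052 m and angle between each of spring_b_mid, spring_a_mid's own z axis and vertical below 0.1 rad and value of joint cap_b below 0.0015 m and velocity of joint cap_b below 0.01 m/s and horizontal distance between spring_a_mid and grey_disc below 0.025 m and distance of spring_a_mid from where it was at the start of the episode below 0.02 m))); the robot touches nothing.
It fails at once if a spring is loaded above 20 N while its cap is pressed in (20.5 N counts) ((value of joint cap_a above 0.003 m and contact force between the fingers and spring_a above 20.5 N) or (value of joint cap_b above 0.003 m and contact force between the fingers and spring_b above 20.5 N)).
It fails at once if a bystander bottle, jar or cup is moved by more than 30 mm or knocked over (distance of any of dropper, cream_jar, paper_cup, amber_bottle, squeeze_bottle, dropper_big from where it was at the start of the episode above 0.03 m or angle between any of dropper, cream_jar, paper_cup, amber_bottle, squeeze_bottle, dropper_big's own z axis and vertical above 0.5 rad).
It also fails if it takes over 70 s, if anything falls off the work surface, if the arm or the gripper's body presses on something with over 40 N, if the wrist force passes 120 N, or if a joint passes its speed limit or range.

## Working session

There is one attempt and no reset: what is moved stays moved. The work goes in short steps, Python scripts to look and compute and a tool call to move; the robot and the scene stay as the last step left them, time stands still between calls to the robot, and variables do not carry over. Pictures are saved under pics/ and viewed, about 8 in all and at most 12, crops included, and the job is handed in when it is done.

Besides the shell and the picture viewer there is one more tool, called after "Call:" by a JSON object that holds its "fn" and its "kwargs", one argument or row to a line. jog_arm: Moves the arm, as the interface text tells. Its arguments: {"type":"object","properties":{"motion":{"type":"array"}},"required":["motion"]}

```bash
mkdir -p pics; cat > h.py <<'E'
import numpy as np, cv2, pickle
from plant import ctrl, cams, order
def snap(n, f):
    s=cams.snapshot(n); cv2.imwrite(f'pics/{f}.png', s['img'][:,:,::-1]); pickle.dump(s,open(f'pics/{f}.pkl','wb')); return s
def ld(f): return pickle.load(open(f'pics/{f}.pkl','rb'))
def ray(s,u,v,z):
    d=s['cam_to_world'][:3,:3]@np.linalg.inv(s['K'])@[u,v,1]; o=s['cam_to_world'][:3,3]
    return o+d*(z-o[2])/d[2]
def proj(s,p):
    T=np.linalg.inv(s['cam_to_world']); q=s['K']@(T[:3,:3]@p+T[:3,3]); return q[:2]/q[2]
E
python3 - <<'E'
from h import *
for n in('scene','top'):
    s=snap(n,n+'0'); print(n,s['K'][0],s['K'][1,2],s['cam_to_world'].round(3))
print(ctrl.get_obs())
E
```

```text
scene [573.01746952   0.         317.1642245 ] 243.38843341543821 [[-0.745  0.505 -0.435  1.045]
 [ 0.667  0.548 -0.505  0.627]
 [-0.017 -0.666 -0.745  0.909]
 [ 0.     0.     0.     1.   ]]
top [603.32338768   0.         316.86914248] 235.9477610777294 [[ 1.200e-02 -9.940e-01  1.100e-01  3.950e-01]
 [-1.000e+00 -1.200e-02  1.000e-03  3.200e-02]
 [ 0.000e+00 -1.100e-01 -9.940e-01  1.223e+00]
 [ 0.000e+00  0.000e+00  0.000e+00  1.000e+00]]
{'clock': 0.1, 'joint_pos': array([ 8.99589522e+01,  2.05851454e+01,  6.38849523e-01, -1.98028418e-02,
       -7.01339853e+01, -1.65057219e+01]), 'qvel': array([-0.05587126, -0.15465214,  0.01268886,  0.1135566 ,  0.00757825,
       -0.02670494]), 'tau': array([-9.00665073e-04, -5.84164023e+01,  2.93751651e+01,  7.01545805e+00,
        1.01207089e-02, -5.63801746e-05]), 'tool_pos': array([0.19214399, 0.64663747, 0.2367332 ]), 'orientation': array([ 1.79917737e+02, -4.96125618e-03, -1.65535087e+01]), 'force': array([ 0.02659063, -0.33535915,  0.46269759]), 'moment': array([-0.01816364,  0.06319096, -0.00964602]), 'opening': 0.08766193971246143}
```

View pics/top0.png

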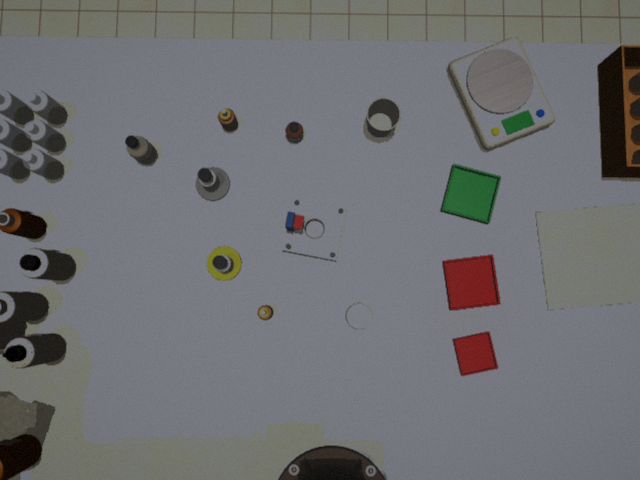

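View pics/scene0.png

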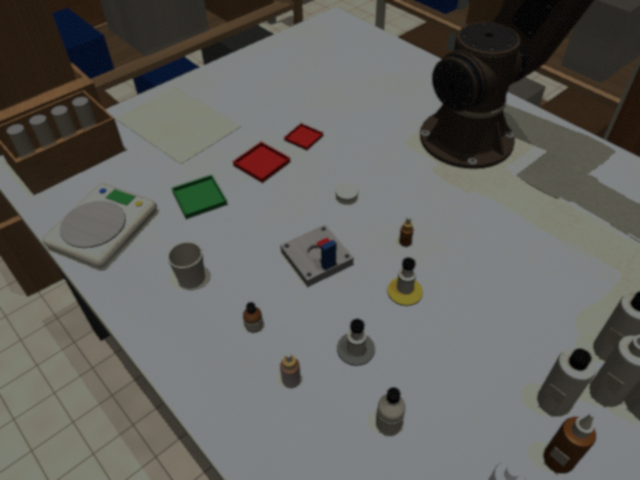

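Top view: the yellow disc with its spring is at (224,263), the grey disc with its spring at (212,183), and the tester at (314,228). The trays are green (470,194), large red (471,282) and small red (475,353). The bottles, jar and cup are spread around them.

Things that could be mistaken for the target: the grey-disc spring (212,183), the squeeze bottle (140,148), the small dropper (265,312), and the rows of white bottles on the left. My choice is the spring on the yellow disc at (224,263). Next I measure it and check with a crop.

```bash
python3 - <<'E'
from h import *
t=ld('top0'); c=ld('scene0')
def blobs(s,lo,hi,z,amin=60,box=None):
    h=cv2.cvtColor(s['img'],cv2.COLOR_RGB2HSV); m=cv2.inRange(h,lo,hi)
    n,l,st,ce=cv2.connectedComponentsWithStats(m)
    for i in range(1,n):
        if st[i,4]>amin:
            cn=max(cv2.findContours((l==i).astype(np.uint8),0,2)[0],key=cv2.contourArea)
            if box and not(box[0]<ce[i][0]<box[1] and box[2]<ce[i][1]<box[3]):continue
            r=cv2.minAreaRect(cn); cc,rad=cv2.minEnclosingCircle(cn)
            P=[ray(s,*p,z)[:2] for p in cv2.boxPoints(r)]
            print(' px',ce[i].round(1),st[i,4],'rect',ray(s,*r[0],z)[:2].round(4),'circ',ray(s,*cc,z)[:2].round(4),'sides',np.linalg.norm(P[1]-P[0]).round(4),np.linalg.norm(P[2]-P[1]).round(4),'ang',np.degrees(np.arctan2(*(P[1]-P[0])[::-1])).round(1))
print('yellow');blobs(t,(22,120,80),(34,255,255),.006)
blobs(c,(22,120,80),(34,255,255),.006)
print('green');blobs(t,(50,120,40),(80,255,255),.016)
print('red');blobs(t,(0,170,80),(5,255,255),.016)
print('redscene');blobs(c,(0,170,60),(8,255,255),.016)
print('blue top');blobs(t,(105,120,30),(125,255,255),.09,20,(270,330,200,250))
print('black caps top z.086');blobs(t,(0,0,0),(179,255,60),.086,20,(190,250,150,290))
print('black caps scene z.086');blobs(c,(0,0,0),(179,255,60),.086,20,(330,430,240,350))
a=cv2.resize(t['img'][150:300,180:360],None,fx=4.4,fy=4,interpolation=2)[:,:,::-1][:600,:800]
cv2.imwrite('pics/c1.png',cv2.resize(t['img'][165:285,190:350],None,fx=5,fy=5,interpolation=2)[:,:,::-1])
E
```

```text
yellow
 px [224.3 262.9] 582 rect [0.4721 0.2206] circ [0.4719 0.2199] sides 0.0668 0.0647 ang -89.3
 px [404.5 293.6] 487 rect [0.4775 0.2263] circ [0.4764 0.2255] sides 0.0601 0.0662 ang -141.5
green
 px [517.6 121.9] 426 rect [ 0.7686 -0.3769] circ [ 0.7686 -0.3769] sides 0.0602 0.0309 ang -67.3
 px [470.3 193.8] 2248 rect [ 0.6189 -0.2785] circ [ 0.6184 -0.2778] sides 0.0992 0.0998 ang -15.1
red
 px [297.9 221.9] 69 rect [0.5563 0.0707] circ [0.556  0.0701] sides 0.024 0.0156 ang -11.5
 px [470.2 281.9] 1968 rect [ 0.439  -0.2756] circ [ 0.4393 -0.2759] sides 0.0983 0.0978 ang -82.4
 px [474.1 353. ] 973 rect [ 0.2991 -0.2811] circ [ 0.2993 -0.2812] sides 0.071 0.0707 ang -77.6
redscene
 px [303.5 136. ] 474 rect [ 0.3082 -0.2712] circ [ 0.3064 -0.273 ] sides 0.0777 0.0916 ang -145.4
 px [261.3 161.4] 978 rect [ 0.4449 -0.2692] circ [ 0.4448 -0.2695] sides 0.135 0.108 ang -171.2
blue top
 px [289.7 219.8] 95 rect [0.5504 0.0844] circ [0.5507 0.0841] sides 0.0281 0.0123 ang -10.2
black caps top z.086
 px [205.1 175.3] 162 rect [0.6354 0.2485] circ [0.6345 0.2475] sides 0.0273 0.0269 ang 1.9
 px [212.9 185.9] 98 rect [0.6149 0.2324] circ [0.62   0.2365] sides 0.0328 0.0174 ang -50.9
 px [219.7 262.1] 150 rect [0.4688 0.2148] circ [0.4688 0.2148] sides 0.0264 0.0227 ang -89.3
 px [230.1 266.7] 33 rect [0.4607 0.196 ] circ [0.4624 0.2005] sides 0.0261 0.0097 ang -19.5
black caps scene z.086
 px [407.9 265.9] 175 rect [0.4785 0.2269] circ [0.4798 0.2257] sides 0.0206 0.041 ang 137.4
 px [404.9 285.8] 165 rect [0.517  0.2527] circ [0.5137 0.2503] sides 0.0295 0.0272 ang -146.6
 px [356.7 328. ] 205 rect [0.6443 0.2598] circ [0.6455 0.2586] sides 0.0206 0.0383 ang 137.5
 px [355.8 348.7] 226 rect [0.6728 0.2862] circ [0.67   0.2834] sides 0.0261 0.034 ang -136.6
```

View pics/c1.png

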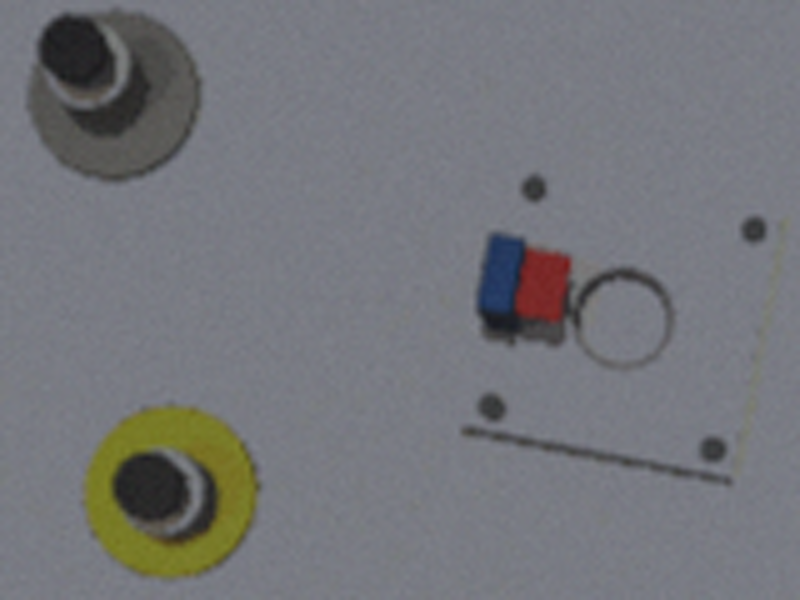

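The crop shows the spring upright on the yellow disc, cap at crop (152,487). The nest mouth is at (623,319), the four plate screws surround it, and the red pointer is on its left. The choice is confirmed. Next I cross-check with the scene view and work out the first move.

```bash
cat >> h.py <<'E'
def go(x,y,z,yaw):
    o=ctrl.get_obs(); p=o['tool_pos']; Y=o['orientation'][2]; a=np.radians(Y)
    d=np.array([x,y,z])-p
    R=np.array([[np.cos(a),np.sin(a),0],[np.sin(a),-np.cos(a),0],[0,0,-1]])
    dy=(yaw-Y+90)%180-90
    print('at',p.round(4),o['orientation'].round(2),'off mm',(R.T@d*1000).round(1),'roll',round(-np.radians(dy),3),'yaw chg',round(dy,1),'q',o['joint_pos'].round(0),'F',o['force'].round(1),'open',round(o['opening'],4),'t',o['clock'])
def tri(sp):
    A=np.zeros((3,3));b=np.zeros(3)
    for s,u,v in sp:
        o=s['cam_to_world'][:3,3]; d=ray(s,u,v,0)-o; d/=np.linalg.norm(d); M=np.eye(3)-np.outer(d,d); A+=M;b+=M@o
    return np.linalg.solve(A,b)
E
python3 - <<'E'
from h import *
t=ld('top0'); c=ld('scene0')
n=ray(t,314.55,228.7,.024); b=np.array([.5504,.0844])
print('nest',n,'post dist',np.linalg.norm(b-n[:2]),'ang',np.degrees(np.arctan2(*(b-n[:2])[::-1])))
S=[ray(t,190+u/5,165+v/5,.024) for u,v in((534,188),(754,230),(491,407),(712,449))]
print('screw sides',[np.linalg.norm(S[i]-S[j]).round(4) for i,j in((0,1),(0,2),(2,3))],'ang y',np.degrees(np.arctan2(*(S[0]-S[1])[:2][::-1])),np.degrees(np.arctan2(*(S[2]-S[3])[:2][::-1])))
# screws in scene: refine near projection
h=c['img'].min(2).astype(int)
for s in S:
    u,v=proj(c,s); x0,y0=int(u)-7,int(v)-7; w=h[y0:y0+15,x0:x0+15]; W=np.clip(np.median(w)-25-w,0,None); gy,gx=np.mgrid[:15,:15]
    p=((W*gx).sum()/W.sum()+x0,(W*gy).sum()/W.sum()+y0); print('scene pred',np.round((u,v),1),'found',np.round(p,1),'ray',ray(c,*p,.024)[:2].round(4),'top',s[:2].round(4))
for nm,p in(('spring yellow',ray(t,219.7,262.1,.086)),):
    print(nm,p.round(4),'scene px of cap top',proj(c,p),'pred foot centre/disc top',proj(t,np.array([p[0],p[1],.006])))
# tall bottle at left: top-view cap centre ray vs scene base guess
go(.469,.216,.237,-101+90)
E
```

```text
nest [0.54180942 0.03753895 0.024     ] post dist 0.04764196237676513 ang 79.61186191951052
screw sides [np.float64(0.0901), np.float64(0.09), np.float64(0.0897)] ang y 79.74454392428804 79.87926284514965
scene pred [308.1 273.1] found [307.7 277.9] ray [0.6029 0.0825] top [0.5943 0.0739]
scene pred [285.8 244.4] found [284.3 247.7] ray [ 0.5862 -0.0098] top [ 0.5782 -0.0147]
scene pred [346.  254.5] found [348.6 258.6] ray [0.5093 0.1012] top [0.5056 0.0897]
scene pred [322.6 227.5] found [323.1 228.5] ray [0.4912 0.0042] top [0.4899 0.0013]
spring yellow [0.4686 0.2154 0.086 ] scene px of cap top [407.45230755 260.2471959 ] pred foot centre/disc top [226.02998041 264.74437552]
at [0.1921 0.6466 0.2367] [179.92  -0.   -16.55] off mm [ 3.881e+02  3.339e+02 -3.000e-01] roll -0.097 yaw chg 5.6 q [ 90.  21.   1.  -0. -70. -17.] F [ 0.  -0.3  0.5] open 0.0877 t 0.1
```

```bash
python3 - <<'E'
from h import *
c=ld('scene0')
cv2.imwrite('pics/c2.png',cv2.resize(c['img'][215:335,270:430],None,fx=5,fy=5,interpolation=2)[:,:,::-1])
E
```

```text
(no output)
```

View pics/c2.png

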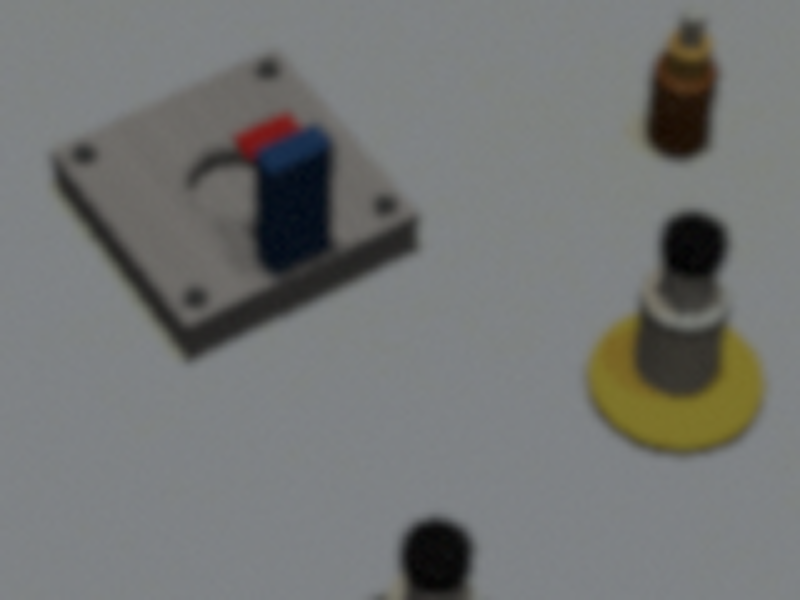

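Scene crop: the yellow-disc spring's cap is at crop (694,236) and the screws are at (267,69), (85,153), (385,205) and (195,297). This puts the scene view a steady 1.5 px (about 2 mm) off the top view, within calibration. Now I rise and travel over the spring.

Call:
{"fn": "jog_arm", "kwargs": {
  "motion": [
    {"offset": [0,0,-40],"roll": 0,"hand": 87},
    {"offset": [0,0,-80],"roll": 0,"hand": 87},
    {"offset": [30,26,-100],"roll": -0.05,"hand": 87},
    {"offset": [389,333,-100],"roll": -0.11,"hand": 87},
    {"offset": [389,333,-100],"roll": -0.11,"hand": 87},
    {"offset": [389,333,-100],"roll": -0.11,"hand": 87},
    {"offset": [389,333,-100],"roll": -0.11,"hand": 87},
    {"offset": [389,333,-100],"roll": -0.11,"hand": 87},
    {"offset": [389,333,-100],"roll": -0.11,"hand": 87},
    {"offset": [389,333,-100],"roll": -0.11,"hand": 87},
    {"offset": [389,333,-100],"roll": -0.11,"hand": 87},
    {"offset": [389,333,-100],"roll": -0.11,"hand": 87},
    {"offset": [389,333,-100],"roll": -0.11,"hand": 87},
    {"offset": [389,333,-100],"roll": -0.11,"hand": 87},
    {"offset": [389,333,-100],"roll": -0.11,"hand": 87},
    {"offset": [389,333,-100],"roll": -0.11,"hand": 87},
    {"offset": [389,333,-100],"roll": -0.11,"hand": 87},
    {"offset": [389,333,-100],"roll": -0.11,"hand": 87},
    {"offset": [389,333,-100],"roll": -0.11,"hand": 87}
  ]
}}

```text
clock: 1.68
tool_pos: [0.4699, 0.2176, 0.3374]
orientation: [180.0, 0.0, -10.2]
force: [-0.5, 0.4, 0.4]
opening: 0.0869
```

```bash
python3 - <<'E'
from h import *
t=ld('top0'); c=ld('scene0')
go(.470,.217,.036,-10.2)
print('scene nest',ray(c,316.6,251.2,.024),'cap scene',ray(c,408.8,262.2,.086),'cap top',ray(t,219.7,262.1,.086))
E
```

```text
at [0.4699 0.2176 0.3374] [ 1.7999e+02  2.0000e-02 -1.0200e+01] off mm [2.000e-01 6.000e-01 3.014e+02] roll 0.0 yaw chg -0.0 q [ 47.   3.  -9.  -0. -78.  33.] F [-0.5  0.4  0.4] open 0.0869 t 1.6833
scene nest [0.54369836 0.04243298 0.024     ] cap scene [0.47033279 0.22028876 0.086     ] cap top [0.4686352  0.21537791 0.086     ]
```

Call:
{"fn": "jog_arm", "kwargs": {
  "motion": [
    {"offset": [0,0,40],"roll": 0,"hand": 87},
    {"offset": [0,0,80],"roll": 0,"hand": 87},
    {"offset": [0,0,120],"roll": 0,"hand": 87},
    {"offset": [0,0,160],"roll": 0,"hand": 87},
    {"offset": [0,0,200],"roll": 0,"hand": 87},
    {"offset": [0,0,240],"roll": 0,"hand": 87},
    {"offset": [0,0,265],"roll": 0,"hand": 87},
    {"offset": [0,0,285],"roll": 0,"hand": 87},
    {"offset": [0,0,297],"roll": 0,"hand": 87},
    {"offset": [0,0,301],"roll": 0,"hand": 87},
    {"offset": [0,0,301],"roll": 0,"hand": 60},
    {"offset": [0,0,301],"roll": 0,"hand": 50},
    {"offset": [0,0,301],"roll": 0,"hand": 42},
    {"offset": [0,0,301],"roll": 0,"hand": 38},
    {"offset": [0,0,301],"roll": 0,"hand": 36},
    {"offset": [0,0,301],"roll": 0,"hand": 34},
    {"offset": [0,0,301],"roll": 0,"hand": 32},
    {"offset": [0,0,301],"roll": 0,"hand": 32},
    {"offset": [0,0,301],"roll": 0,"hand": 32},
    {"offset": [0,0,301],"roll": 0,"hand": 32}
  ]
}}

```text
clock: 3.35
tool_pos: [0.4706, 0.2172, 0.0368]
orientation: [-180.0, -0.0, -10.2]
force: [-0.4, 0.7, 1.9]
opening: 0.0336
```

Call:
{"fn": "jog_arm", "kwargs": {
  "motion": [
    {"offset": [0,0,0],"roll": 0,"hand": 40},
    {"offset": [0,0,0],"roll": 0,"hand": 60},
    {"offset": [0,0,0],"roll": 0,"hand": 70},
    {"offset": [0,0,0],"roll": 0,"hand": 70},
    {"offset": [0,0,0],"roll": 0.12,"hand": 70},
    {"offset": [0,0,0],"roll": 0.24,"hand": 70},
    {"offset": [0,0,0],"roll": 0.36,"hand": 70},
    {"offset": [0,0,0],"roll": 0.48,"hand": 70},
    {"offset": [0,0,0],"roll": 0.6,"hand": 70},
    {"offset": [0,0,0],"roll": 0.72,"hand": 70},
    {"offset": [0,0,0],"roll": 0.84,"hand": 70},
    {"offset": [0,0,0],"roll": 0.96,"hand": 70},
    {"offset": [0,0,0],"roll": 1.08,"hand": 70},
    {"offset": [0,0,0],"roll": 1.2,"hand": 70},
    {"offset": [0,0,0],"roll": 1.32,"hand": 70},
    {"offset": [0,0,0],"roll": 1.44,"hand": 70},
    {"offset": [0,0,0],"roll": 1.571,"hand": 70},
    {"offset": [0,0,0],"roll": 1.571,"hand": 70},
    {"offset": [0,0,0],"roll": 1.571,"hand": 60},
    {"offset": [0,0,0],"roll": 1.571,"hand": 50}
  ]
}}

```text
clock: 5.02
tool_pos: [0.4703, 0.217, 0.0365]
orientation: [180.0, -0.0, -100.0]
force: [0.0, 0.1, -0.6]
opening: 0.0614
```

Call:
{"fn": "jog_arm", "kwargs": {
  "motion": [
    {"offset": [0,0,0],"roll": 0,"hand": 42},
    {"offset": [0,0,0],"roll": 0,"hand": 38},
    {"offset": [0,0,0],"roll": 0,"hand": 36},
    {"offset": [0,0,0],"roll": 0,"hand": 34},
    {"offset": [0,0,0],"roll": 0,"hand": 30},
    {"offset": [0,0,0],"roll": 0,"hand": 30},
    {"offset": [0,0,0],"roll": 0,"hand": 30},
    {"offset": [0,0,0],"roll": 0,"hand": 30},
    {"offset": [0,0,-10],"roll": 0,"hand": 30},
    {"offset": [0,0,-30],"roll": 0,"hand": 30},
    {"offset": [0,0,-60],"roll": 0,"hand": 30},
    {"offset": [0,0,-100],"roll": 0,"hand": 30},
    {"offset": [0,0,-100],"roll": 0,"hand": 30}
  ]
}}

```text
clock: 6.1
tool_pos: [0.4738, 0.2194, 0.1443]
orientation: [-179.6, 0.4, -100.2]
force: [2.0, 0.3, -0.7]
opening: 0.0332
```

```bash
python3 - <<'E'
from h import *
go(.543,.040,.137,-100.2)
E
```

```text
at [0.4738 0.2194 0.1443] [-179.55    0.44 -100.15] off mm [164.4 -99.8   7.3] roll 0.001 yaw chg -0.0 q [ 47.  11. -26.   0. -52. -57.] F [ 2.   0.3 -0.7] open 0.0332 t 6.1
```

Call:
{"fn": "jog_arm", "kwargs": {
  "motion": [
    {"offset": [30,-19,0],"roll": 0,"hand": 30},
    {"offset": [60,-38,0],"roll": 0,"hand": 30},
    {"offset": [90,-57,0],"roll": 0,"hand": 30},
    {"offset": [120,-76,0],"roll": 0,"hand": 30},
    {"offset": [145,-92,0],"roll": 0,"hand": 30},
    {"offset": [161.4,-102.8,0],"roll": 0,"hand": 30},
    {"offset": [161.4,-102.8,0],"roll": 0,"hand": 30},
    {"offset": [161.4,-102.8,20],"roll": 0,"hand": 30},
    {"offset": [161.4,-102.8,40],"roll": 0,"hand": 30},
    {"offset": [161.4,-102.8,50],"roll": 0,"hand": 30},
    {"offset": [161.4,-102.8,50],"roll": 0,"hand": 30},
    {"offset": [161.4,-102.8,50],"roll": 0,"hand": 30},
    {"offset": [161.4,-102.8,50],"roll": 0,"hand": 30}
  ]
}}

```text
clock: 7.18
tool_pos: [0.5434, 0.0404, 0.0876]
orientation: [-179.9, 0.0, -100.2]
force: [0.7, -0.2, -2.2]
opening: 0.0337
```

```bash
python3 - <<'E'
from h import *
c=snap('scene','s1'); t=snap('top','t1')
go(.543,.040,.042,-100.2)
p=ctrl.get_obs()['tool_pos']
print('pred foot scene',proj(c,p-[0,0,.03]),'top TCP',proj(t,p))
a=cv2.resize(c['img'][195:295,250:383],None,fx=6,fy=6,interpolation=2)[:,:,::-1]
b=cv2.resize(t['img'][165:285,250:380],None,fx=5,fy=5,interpolation=2)[:,:,::-1]
cv2.imwrite('pics/c3.png',a)
E
```

```text
at [0.5435 0.0404 0.0877] [-1.7990e+02  5.0000e-02 -1.0022e+02] off mm [ 0.5  0.4 45.7] roll -0.0 yaw chg 0.0 q [ 25.  17. -27.   0. -46. -35.] F [-0.4  0.6 -0.8] open 0.0328 t 7.2833
pred foot scene [315.71750292 239.54071383] top TCP [312.94113506 223.73063896]
```

View pics/c3.png

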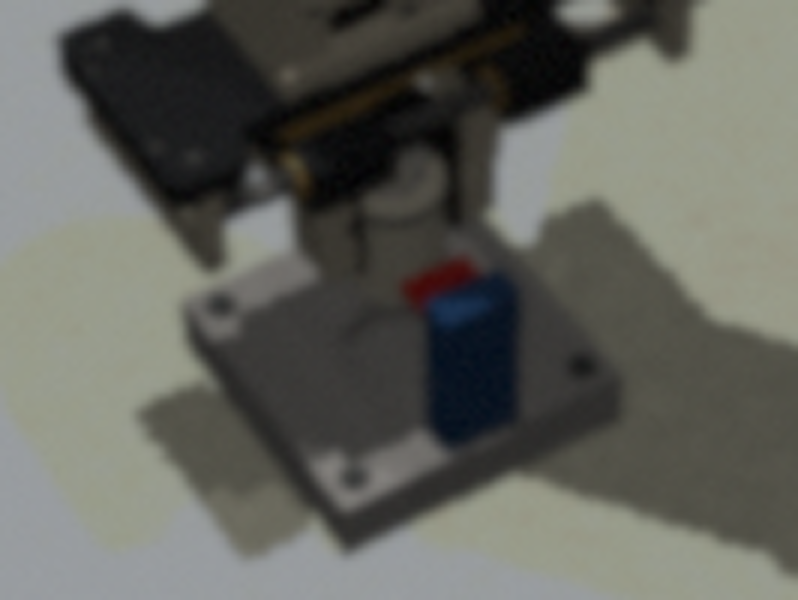

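Scene crop: the held barrel hangs clear above the plate, edges at about crop x 358 and 447. It is upright, over the nest and beside the pointer. I descend gently under force watch.

Call:
{"fn": "jog_arm", "kwargs": {
  "motion": [
    {"offset": [0,0,10],"roll": 0,"hand": 30},
    {"offset": [0,0,20],"roll": 0,"hand": 30},
    {"offset": [0,0,26],"roll": 0,"hand": 30},
    {"offset": [0,0,28],"roll": 0,"hand": 30},
    {"offset": [0,0,29],"roll": 0,"hand": 30},
    {"offset": [0,0,30],"roll": 0,"hand": 30},
    {"offset": [0,0,31],"roll": 0,"hand": 30},
    {"offset": [0,0,32],"roll": 0,"hand": 30},
    {"offset": [0,0,33],"roll": 0,"hand": 30},
    {"offset": [0,0,34],"roll": 0,"hand": 30},
    {"offset": [0,0,34],"roll": 0,"hand": 30}
  ]
}}

```text
clock: 8.2
tool_pos: [0.5427, 0.0399, 0.0525]
orientation: [180.0, 0.0, -100.3]
force: [-0.4, -0.1, -0.5]
opening: 0.033
```

Call:
{"fn": "jog_arm", "kwargs": {
  "motion": [
    {"offset": [0,0,0.7],"roll": 0,"hand": 30},
    {"offset": [0,0,1.4],"roll": 0,"hand": 30},
    {"offset": [0,0,2],"roll": 0,"hand": 30},
    {"offset": [0,0,2],"roll": 0,"hand": 30}
  ]
}}

```text
clock: 8.53
tool_pos: [0.5427, 0.0399, 0.0504]
orientation: [180.0, -0.0, -100.3]
force: [0.2, 0.3, -1.3]
opening: 0.033
```

Call:
{"fn": "jog_arm", "kwargs": {
  "motion": [
    {"offset": [0,0,0.7],"roll": 0,"hand": 30},
    {"offset": [0,0,1.4],"roll": 0,"hand": 30},
    {"offset": [0,0,2],"roll": 0,"hand": 30},
    {"offset": [0,0,2],"roll": 0,"hand": 30}
  ]
}}

```text
clock: 8.87
tool_pos: [0.5426, 0.0399, 0.0484]
orientation: [180.0, -0.0, -100.3]
force: [0.6, 0.4, -1.2]
opening: 0.0331
```

Call:
{"fn": "jog_arm", "kwargs": {
  "motion": [
    {"offset": [0,0,1],"roll": 0,"hand": 30},
    {"offset": [0,0,2],"roll": 0,"hand": 30},
    {"offset": [0,0,3],"roll": 0,"hand": 30},
    {"offset": [0,0,4],"roll": 0,"hand": 30},
    {"offset": [0,0,4],"roll": 0,"hand": 30}
  ]
}}

```text
clock: 9.28
tool_pos: [0.5426, 0.0398, 0.0443]
orientation: [180.0, -0.0, -100.3]
force: [0.2, -0.0, -0.9]
opening: 0.0329
```

Call:
{"fn": "jog_arm", "kwargs": {
  "motion": [
    {"offset": [0,0,0.5],"roll": 0,"hand": 30},
    {"offset": [0,0,1],"roll": 0,"hand": 30},
    {"offset": [0,0,1.5],"roll": 0,"hand": 30},
    {"offset": [0,0,2],"roll": 0,"hand": 30},
    {"offset": [0,0,2],"roll": 0,"hand": 30}
  ]
}}

```text
clock: 9.7
tool_pos: [0.5427, 0.0399, 0.0426]
orientation: [180.0, -0.0, -100.3]
force: [-0.0, -0.2, -0.9]
opening: 0.0331
```

Call:
{"fn": "jog_arm", "kwargs": {
  "motion": [
    {"offset": [0,0,0.4],"roll": 0,"hand": 30},
    {"offset": [0,0,0.8],"roll": 0,"hand": 30},
    {"offset": [0,0,0.8],"roll": 0,"hand": 30},
    {"offset": [0,0,0.8],"roll": 0,"hand": 30}
  ]
}}

```text
clock: 10.03
tool_pos: [0.5428, 0.0399, 0.0425]
orientation: [-180.0, 0.0, -100.2]
force: [-2.9, 0.7, 6.4]
opening: 0.0331
```

Floor contact at the seated height with 6 N. I release, rise, and close the fingers above the cap.

Call:
{"fn": "jog_arm", "kwargs": {
  "motion": [
    {"offset": [0,0,0],"roll": 0,"hand": 40},
    {"offset": [0,0,0],"roll": 0,"hand": 50},
    {"offset": [0,0,0],"roll": 0,"hand": 60},
    {"offset": [0,0,0],"roll": 0,"hand": 60},
    {"offset": [0,0,-10],"roll": 0,"hand": 60},
    {"offset": [0,0,-30],"roll": 0,"hand": 60},
    {"offset": [0,0,-60],"roll": 0,"hand": 60},
    {"offset": [0,0,-85],"roll": 0,"hand": 60},
    {"offset": [0,0,-85],"roll": 0,"hand": 60},
    {"offset": [0,0,-85],"roll": 0,"hand": 0},
    {"offset": [0,0,-85],"roll": 0,"hand": 0},
    {"offset": [0,0,-85],"roll": 0,"hand": 0},
    {"offset": [0,0,-85],"roll": 0,"hand": 0},
    {"offset": [0,0,-85],"roll": 0,"hand": 0},
    {"offset": [0,0,-85],"roll": 0,"hand": 0},
    {"offset": [0,0,-85],"roll": 0,"hand": 0},
    {"offset": [0,0,-85],"roll": 0,"hand": 0}
  ]
}}

```text
clock: 11.45
tool_pos: [0.5426, 0.0399, 0.1265]
orientation: [180.0, -0.0, -100.3]
force: [-0.6, 0.6, 0.8]
opening: 0.0124
```

```bash
python3 - <<'E'
from h import *
c=snap('scene','s2')
go(.543,.040,.1045,-100.2)
cv2.imwrite('pics/c4.png',cv2.resize(c['img'][195:295,250:383],None,fx=6,fy=6,interpolation=2)[:,:,::-1])
E
```

```text
at [0.5427 0.0398 0.1266] [ 1.7998e+02 -2.0000e-02 -1.0026e+02] off mm [-0.2 -0.3 22.1] roll -0.001 yaw chg 0.1 q [ 25.  14. -24.   0. -52. -35.] F [0.4 0.3 0.1] open 0.0082 t 11.5
```

View pics/c4.png

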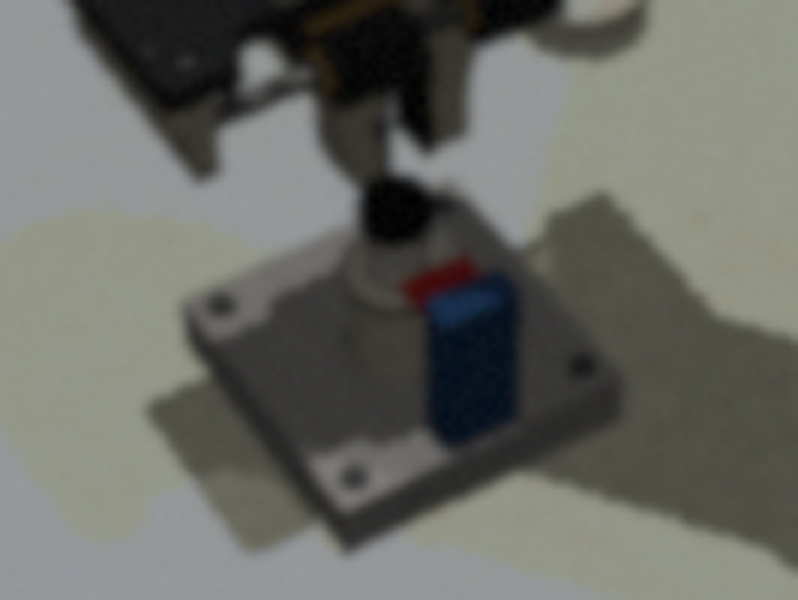

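Scene crop: the spring stands upright in the nest, cap at crop (397,208), well above the red pointer at (440,280), with the fingers closing above it. I approach the cap slowly.

Call:
{"fn": "jog_arm", "kwargs": {
  "motion": [
    {"offset": [0,0,5],"roll": 0,"hand": 0},
    {"offset": [0,0,12],"roll": 0,"hand": 0},
    {"offset": [0,0,17],"roll": 0,"hand": 0},
    {"offset": [0,0,20],"roll": 0,"hand": 0},
    {"offset": [0,0,21],"roll": 0,"hand": 0},
    {"offset": [0,0,21],"roll": 0,"hand": 0},
    {"offset": [0,0,21],"roll": 0,"hand": 0}
  ]
}}

```text
clock: 12.08
tool_pos: [0.5428, 0.0399, 0.1057]
orientation: [180.0, -0.0, -100.3]
force: [-0.3, -0.6, -0.1]
opening: 0.0002
```

Call:
{"fn": "jog_arm", "kwargs": {
  "motion": [
    {"offset": [0,0,0.5],"roll": 0,"hand": 0},
    {"offset": [0,0,1],"roll": 0,"hand": 0},
    {"offset": [0,0,1.5],"roll": 0,"hand": 0},
    {"offset": [0,0,2],"roll": 0,"hand": 0},
    {"offset": [0,0,2],"roll": 0,"hand": 0},
    {"offset": [0,0,2],"roll": 0,"hand": 0}
  ]
}}

```text
clock: 12.58
tool_pos: [0.5427, 0.0399, 0.1038]
orientation: [-180.0, 0.0, -100.3]
force: [0.1, 0.4, 0.0]
opening: 0.0004
```

Call:
{"fn": "jog_arm", "kwargs": {
  "motion": [
    {"offset": [0,0,0.3],"roll": 0,"hand": 0},
    {"offset": [0,0,0.6],"roll": 0,"hand": 0},
    {"offset": [0,0,1],"roll": 0,"hand": 0},
    {"offset": [0,0,1.5],"roll": 0,"hand": 0},
    {"offset": [0,0,2],"roll": 0,"hand": 0},
    {"offset": [0,0,2],"roll": 0,"hand": 0},
    {"offset": [0,0,2],"roll": 0,"hand": 0}
  ]
}}

```text
clock: 13.17
tool_pos: [0.5429, 0.0399, 0.102]
orientation: [-180.0, 0.0, -100.2]
force: [-1.4, 0.3, 3.5]
opening: 0.0007
```

Call:
{"fn": "jog_arm", "kwargs": {
  "motion": [
    {"offset": [0,0,0.3],"roll": 0,"hand": 0},
    {"offset": [0,0,0.6],"roll": 0,"hand": 0},
    {"offset": [0,0,1],"roll": 0,"hand": 0},
    {"offset": [0,0,1],"roll": 0,"hand": 0},
    {"offset": [0,0,1],"roll": 0,"hand": 0}
  ]
}}

```text
clock: 13.58
tool_pos: [0.5428, 0.0399, 0.1008]
orientation: [-180.0, 0.0, -100.3]
force: [-0.4, 0.7, 4.6]
opening: 0.0003
```

Call:
{"fn": "jog_arm", "kwargs": {
  "motion": [
    {"offset": [0,0,0.5],"roll": 0,"hand": 0},
    {"offset": [0,0,1],"roll": 0,"hand": 0},
    {"offset": [0,0,1.5],"roll": 0,"hand": 0},
    {"offset": [0,0,2],"roll": 0,"hand": 0},
    {"offset": [0,0,2.5],"roll": 0,"hand": 0},
    {"offset": [0,0,3],"roll": 0,"hand": 0},
    {"offset": [0,0,3],"roll": 0,"hand": 0},
    {"offset": [0,0,3],"roll": 0,"hand": 0}
  ]
}}

```text
clock: 14.25
tool_pos: [0.543, 0.0399, 0.098]
orientation: [-180.0, 0.0, -100.2]
force: [-0.3, -0.6, 6.2]
opening: 0.0006
```

Call:
{"fn": "jog_arm", "kwargs": {
  "motion": [
    {"offset": [0,0,0.6],"roll": 0,"hand": 0},
    {"offset": [0,0,1.2],"roll": 0,"hand": 0},
    {"offset": [0,0,1.8],"roll": 0,"hand": 0},
    {"offset": [0,0,2.4],"roll": 0,"hand": 0},
    {"offset": [0,0,3],"roll": 0,"hand": 0},
    {"offset": [0,0,3.6],"roll": 0,"hand": 0},
    {"offset": [0,0,4.2],"roll": 0,"hand": 0},
    {"offset": [0,0,4.8],"roll": 0,"hand": 0},
    {"offset": [0,0,5.4],"roll": 0,"hand": 0},
    {"offset": [0,0,6],"roll": 0,"hand": 0},
    {"offset": [0,0,6],"roll": 0,"hand": 0},
    {"offset": [0,0,6],"roll": 0,"hand": 0}
  ]
}}

```text
clock: 15.25
tool_pos: [0.5432, 0.04, 0.0926]
orientation: [-179.9, 0.0, -100.2]
force: [-1.8, 0.3, 10.4]
opening: 0.0004
```

Call:
{"fn": "jog_arm", "kwargs": {
  "motion": [
    {"offset": [0,0,0.5],"roll": 0,"hand": 0},
    {"offset": [0,0,1],"roll": 0,"hand": 0},
    {"offset": [0,0,1.5],"roll": 0,"hand": 0},
    {"offset": [0,0,2],"roll": 0,"hand": 0},
    {"offset": [0,0,2.5],"roll": 0,"hand": 0},
    {"offset": [0,0,3],"roll": 0,"hand": 0},
    {"offset": [0,0,3.5],"roll": 0,"hand": 0},
    {"offset": [0,0,3.5],"roll": 0,"hand": 0},
    {"offset": [0,0,3.5],"roll": 0,"hand": 0}
  ]
}}

```text
clock: 16.0
tool_pos: [0.5434, 0.04, 0.0894]
orientation: [-179.9, 0.0, -100.2]
force: [-2.5, -0.7, 13.3]
opening: 0.0004
```

Call:
{"fn": "jog_arm", "kwargs": {
  "motion": [
    {"offset": [0,0,0.5],"roll": 0,"hand": 0},
    {"offset": [0,0,1],"roll": 0,"hand": 0},
    {"offset": [0,0,1.5],"roll": 0,"hand": 0},
    {"offset": [0,0,2],"roll": 0,"hand": 0},
    {"offset": [0,0,2],"roll": 0,"hand": 0},
    {"offset": [0,0,2],"roll": 0,"hand": 0}
  ]
}}

```text
clock: 16.5
tool_pos: [0.5434, 0.04, 0.0875]
orientation: [-179.9, 0.0, -100.2]
force: [-2.3, -0.2, 13.7]
opening: 0.0002
```

```bash
python3 - <<'E'
from h import *
F=[];Z=[]
c=snap('scene','s3')
for i in range(5):
    o=ctrl.get_obs();F.append(o['force']);Z.append(o['tool_pos'][2]);cams.snapshot('top')
print(np.array(F).round(1),np.array(Z).round(4),ctrl.get_obs()['clock'])
cv2.imwrite('pics/c5.png',cv2.resize(c['img'][195:295,250:383],None,fx=6,fy=6,interpolation=2)[:,:,::-1])
E
```

```text
[[-2.4 -0.6 14.7]
 [-3.1 -0.  14.2]
 [-3.4  0.7 14.9]
 [-2.9 -1.2 15.3]
 [-3.9 -0.2 15.6]] [0.0875 0.0876 0.0875 0.0876 0.0876] 16.8
```

View pics/c5.png

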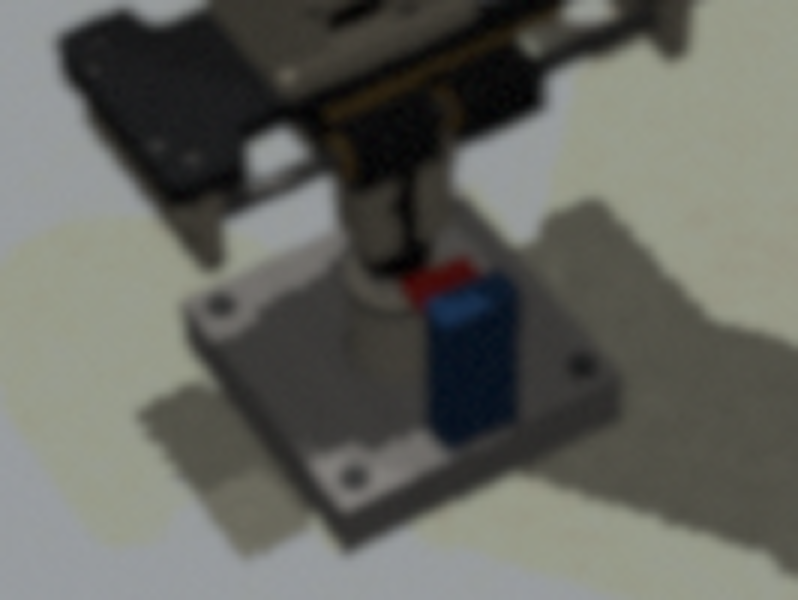

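Scene crop: the cap (about (395,265)) is now sunk beside and below the pointer (440,282), at 14.9 N mean. The TCP travelled 15.7 mm from contact, which is more than 12 mm, so the spring is tired and goes in the red tray. I hold longer, then lift off.

Call:
{"fn": "jog_arm", "kwargs": {
  "motion": [
    {"offset": [0,0,0],"roll": 0,"hand": 0},
    {"offset": [0,0,0],"roll": 0,"hand": 0},
    {"offset": [0,0,0],"roll": 0,"hand": 0},
    {"offset": [0,0,0],"roll": 0,"hand": 0},
    {"offset": [0,0,0],"roll": 0,"hand": 0},
    {"offset": [0,0,0],"roll": 0,"hand": 0},
    {"offset": [0,0,0],"roll": 0,"hand": 0},
    {"offset": [0,0,0],"roll": 0,"hand": 0},
    {"offset": [0,0,0],"roll": 0,"hand": 0},
    {"offset": [0,0,0],"roll": 0,"hand": 0},
    {"offset": [0,0,0],"roll": 0,"hand": 0},
    {"offset": [0,0,0],"roll": 0,"hand": 0}
  ]
}}

```text
clock: 17.8
tool_pos: [0.5435, 0.04, 0.0876]
orientation: [-179.9, 0.0, -100.2]
force: [-2.3, -0.9, 15.1]
opening: 0.0006
```

Call:
{"fn": "jog_arm", "kwargs": {
  "motion": [
    {"offset": [0,0,-1.5],"roll": 0,"hand": 0},
    {"offset": [0,0,-3],"roll": 0,"hand": 0},
    {"offset": [0,0,-5],"roll": 0,"hand": 0},
    {"offset": [0,0,-7],"roll": 0,"hand": 0},
    {"offset": [0,0,-10],"roll": 0,"hand": 0},
    {"offset": [0,0,-13],"roll": 0,"hand": 0},
    {"offset": [0,0,-16],"roll": 0,"hand": 0},
    {"offset": [0,0,-20],"roll": 0,"hand": 0},
    {"offset": [0,0,-30],"roll": 0,"hand": 0},
    {"offset": [0,0,-40],"roll": 0,"hand": 0},
    {"offset": [0,0,-40],"roll": 0,"hand": 60},
    {"offset": [0,0,-40],"roll": 0,"hand": 60},
    {"offset": [0,0,-40],"roll": 0,"hand": 60},
    {"offset": [0,0,-40],"roll": 0,"hand": 60},
    {"offset": [0,0,-40],"roll": 0,"hand": 60},
    {"offset": [0,0,-40],"roll": 0,"hand": 60},
    {"offset": [0,0,-40],"roll": 0,"hand": 60},
    {"offset": [0,0,-40],"roll": 0,"hand": 60}
  ]
}}

```text
clock: 19.3
tool_pos: [0.5427, 0.0399, 0.1261]
orientation: [180.0, -0.0, -100.3]
force: [0.4, 0.3, 0.3]
opening: 0.0483
```

```bash
python3 - <<'E'
from h import *
go(.5427,.0399,.043,-100.2)
E
```

```text
at [0.5427 0.0399 0.1261] [ 1.7998e+02 -1.0000e-02 -1.0026e+02] off mm [-0.  -0.  83.1] roll -0.001 yaw chg 0.1 q [ 25.  14. -24.   0. -51. -35.] F [0.4 0.3 0.3] open 0.0483 t 19.3
```

Held at 15 N for over a second. Now I re-grip the barrel and lift.

Call:
{"fn": "jog_arm", "kwargs": {
  "motion": [
    {"offset": [0,0,0],"roll": 0,"hand": 64},
    {"offset": [0,0,0],"roll": 0,"hand": 64},
    {"offset": [0,0,15],"roll": 0,"hand": 64},
    {"offset": [0,0,30],"roll": 0,"hand": 64},
    {"offset": [0,0,50],"roll": 0,"hand": 64},
    {"offset": [0,0,68],"roll": 0,"hand": 64},
    {"offset": [0,0,79],"roll": 0,"hand": 64},
    {"offset": [0,0,83],"roll": 0,"hand": 64},
    {"offset": [0,0,83],"roll": 0,"hand": 64},
    {"offset": [0,0,83],"roll": 0,"hand": 50},
    {"offset": [0,0,83],"roll": 0,"hand": 42},
    {"offset": [0,0,83],"roll": 0,"hand": 38},
    {"offset": [0,0,83],"roll": 0,"hand": 36},
    {"offset": [0,0,83],"roll": 0,"hand": 34},
    {"offset": [0,0,83],"roll": 0,"hand": 30},
    {"offset": [0,0,83],"roll": 0,"hand": 30},
    {"offset": [0,0,83],"roll": 0,"hand": 30},
    {"offset": [0,0,83],"roll": 0,"hand": 30}
  ]
}}

```text
clock: 20.8
tool_pos: [0.5429, 0.04, 0.0437]
orientation: [-180.0, 0.0, -100.2]
force: [-1.8, 0.8, 6.1]
opening: 0.033
```

Call:
{"fn": "jog_arm", "kwargs": {
  "motion": [
    {"offset": [0,0,-4],"roll": 0,"hand": 30},
    {"offset": [0,0,-10],"roll": 0,"hand": 30},
    {"offset": [0,0,-20],"roll": 0,"hand": 30},
    {"offset": [0,0,-40],"roll": 0,"hand": 30},
    {"offset": [0,0,-70],"roll": 0,"hand": 30},
    {"offset": [0,0,-100],"roll": 0,"hand": 30},
    {"offset": [0,0,-120],"roll": 0,"hand": 30},
    {"offset": [0,0,-120],"roll": 0,"hand": 30},
    {"offset": [0,0,-120],"roll": 0,"hand": 30}
  ]
}}

```text
clock: 21.55
tool_pos: [0.5434, 0.0402, 0.1652]
orientation: [-179.8, 0.1, -100.3]
force: [-0.4, -1.4, -1.3]
opening: 0.0333
```

```bash
python3 - <<'E'
from h import *
t=ld('top0');c=ld('scene0')
h=cv2.cvtColor(c['img'],cv2.COLOR_RGB2HSV)
print('red centre top',ray(t,470.2,281.9,.008),'scene',ray(c,261.3,161.4,.008))
go(.441,-.274,.163,-100.2)
E
```

```text
red centre top [ 0.43978793 -0.27635836  0.008     ] scene [ 0.4410082 -0.2744081  0.008    ]
at [0.5434 0.0402 0.1652] [-1.7983e+02  1.2000e-01 -1.0026e+02] off mm [327.4  44.8   2.2] roll -0.001 yaw chg 0.1 q [ 25.  12. -22.  -0. -56. -35.] F [-0.4 -1.4 -1.3] open 0.0333 t 21.55
```

Call:
{"fn": "jog_arm", "kwargs": {
  "motion": [
    {"offset": [25,3,0],"roll": 0,"hand": 30},
    {"offset": [55,8,0],"roll": 0,"hand": 30},
    {"offset": [85,12,0],"roll": 0,"hand": 30},
    {"offset": [115,16,0],"roll": 0,"hand": 30},
    {"offset": [145,20,0],"roll": 0,"hand": 30},
    {"offset": [175,24,0],"roll": 0,"hand": 30},
    {"offset": [205,28,0],"roll": 0,"hand": 30},
    {"offset": [235,32,0],"roll": 0,"hand": 30},
    {"offset": [265,36,0],"roll": 0,"hand": 30},
    {"offset": [295,40,0],"roll": 0,"hand": 30},
    {"offset": [315,43,0],"roll": 0,"hand": 30},
    {"offset": [327,45,0],"roll": 0,"hand": 30},
    {"offset": [327,45,0],"roll": 0,"hand": 30},
    {"offset": [327,45,0],"roll": 0,"hand": 30},
    {"offset": [327,45,0],"roll": 0,"hand": 30},
    {"offset": [327,45,0],"roll": 0,"hand": 30}
  ]
}}

```text
clock: 22.88
tool_pos: [0.4404, -0.2731, 0.1631]
orientation: [180.0, 0.0, -100.2]
force: [0.1, 0.1, -0.9]
opening: 0.0331
```

```bash
python3 - <<'E'
from h import *
c=snap('scene','s4')
go(.441,-.275,.037,-100.2)
cv2.imwrite('pics/c6.png',cv2.resize(c['img'][80:220,180:350],None,fx=4,fy=4,interpolation=2)[:,:,::-1])
E
```

```text
at [ 0.4405 -0.273   0.1632] [ 1.7999e+02  1.0000e-02 -1.0019e+02] off mm [  1.8  -0.8 126.2] roll 0.0 yaw chg -0.0 q [-10.   9. -25.  -0. -56.  -0.] F [-0.   0.5 -1.3] open 0.0332 t 22.9333
```

View pics/c6.png

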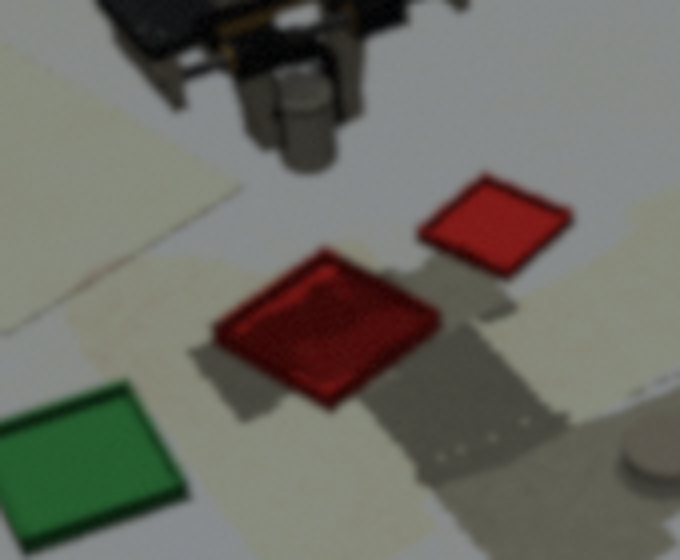

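Scene crop: the spring hangs upright in the grip at crop (307,125), over the larger red tray at (328,328). The small red tray is at (497,225) and empty. I lower it to near the floor.

Call:
{"fn": "jog_arm", "kwargs": {
  "motion": [
    {"offset": [0,0,20],"roll": 0,"hand": 30},
    {"offset": [1,-1,50],"roll": 0,"hand": 30},
    {"offset": [1,-1,80],"roll": 0,"hand": 30},
    {"offset": [1,-1,105],"roll": 0,"hand": 30},
    {"offset": [1,-1,118],"roll": 0,"hand": 30},
    {"offset": [1,-1,123],"roll": 0,"hand": 30},
    {"offset": [1,-1,125],"roll": 0,"hand": 30},
    {"offset": [1,-1,125.5],"roll": 0,"hand": 30},
    {"offset": [1,-1,126],"roll": 0,"hand": 30},
    {"offset": [1,-1,126],"roll": 0,"hand": 30},
    {"offset": [1,-1,126],"roll": 0,"hand": 30}
  ]
}}

```text
clock: 23.85
tool_pos: [0.4417, -0.2751, 0.0382]
orientation: [-179.9, -0.0, -100.2]
force: [0.3, 0.0, -1.0]
opening: 0.0334
```

Call:
{"fn": "jog_arm", "kwargs": {
  "motion": [
    {"offset": [0,0,0.5],"roll": 0,"hand": 30},
    {"offset": [0,0,1],"roll": 0,"hand": 30},
    {"offset": [0,0,1],"roll": 0,"hand": 30},
    {"offset": [0,0,1],"roll": 0,"hand": 30}
  ]
}}

```text
clock: 24.18
tool_pos: [0.441, -0.2751, 0.0364]
orientation: [-180.0, -0.0, -100.3]
force: [-0.2, -0.0, -2.3]
opening: 0.0333
```

Call:
{"fn": "jog_arm", "kwargs": {
  "motion": [
    {"offset": [0,0,0.5],"roll": 0,"hand": 30},
    {"offset": [0,0,0.8],"roll": 0,"hand": 30},
    {"offset": [0,0,0.8],"roll": 0,"hand": 30},
    {"offset": [0,0,0.8],"roll": 0,"hand": 30}
  ]
}}

```text
clock: 24.52
tool_pos: [0.4411, -0.2751, 0.0357]
orientation: [-180.0, -0.0, -100.3]
force: [-1.3, 1.4, 3.6]
opening: 0.0333
```

Call:
{"fn": "jog_arm", "kwargs": {
  "motion": [
    {"offset": [0,0,0.4],"roll": 0,"hand": 30},
    {"offset": [0,0,0.8],"roll": 0,"hand": 30},
    {"offset": [0,0,0.8],"roll": 0,"hand": 30},
    {"offset": [0,0,0.8],"roll": 0,"hand": 30}
  ]
}}

```text
clock: 24.85
tool_pos: [0.4411, -0.2751, 0.0356]
orientation: [-180.0, -0.0, -100.2]
force: [-3.2, 2.5, 13.4]
opening: 0.033
```

Floor contact, at the expected height. I release, then retreat upward.

Call:
{"fn": "jog_arm", "kwargs": {
  "motion": [
    {"offset": [0,0,-0.8],"roll": 0,"hand": 30},
    {"offset": [0,0,-0.8],"roll": 0,"hand": 38},
    {"offset": [0,0,-0.8],"roll": 0,"hand": 46},
    {"offset": [0,0,-0.8],"roll": 0,"hand": 60},
    {"offset": [0,0,-0.8],"roll": 0,"hand": 60},
    {"offset": [0,0,-0.8],"roll": 0,"hand": 60},
    {"offset": [0,0,-10],"roll": 0,"hand": 60},
    {"offset": [0,0,-30],"roll": 0,"hand": 60},
    {"offset": [0,0,-60],"roll": 0,"hand": 60},
    {"offset": [0,0,-100],"roll": 0,"hand": 60},
    {"offset": [0,0,-140],"roll": 0,"hand": 60},
    {"offset": [-40,0,-170],"roll": 0,"hand": 60},
    {"offset": [-80,0,-170],"roll": 0,"hand": 60},
    {"offset": [-120,0,-170],"roll": 0,"hand": 60},
    {"offset": [-160,0,-170],"roll": 0,"hand": 60},
    {"offset": [-200,0,-170],"roll": 0,"hand": 60},
    {"offset": [-200,0,-170],"roll": 0,"hand": 60},
    {"offset": [-200,0,-170],"roll": 0,"hand": 60}
  ]
}}

```text
clock: 26.35
tool_pos: [0.477, -0.0761, 0.2055]
orientation: [-179.9, 0.0, -100.0]
force: [-0.5, 0.1, 0.3]
opening: 0.0599
```

```bash
python3 - <<'E'
from h import *
c=snap('scene','s5');t=snap('top','t5')
print(ctrl.get_obs()['clock'],ctrl.get_obs()['force'].round(1))
a=cv2.resize(c['img'][80:220,180:320],(400,400),interpolation=2); b=cv2.resize(t['img'][220:320,420:520],(400,400),interpolation=2)
cv2.imwrite('pics/c7.png',np.vstack([np.hstack([a,b])])[:,:,::-1])
print('pred cap top view',proj(t,np.array([.441,-.275,.084])),'scene',proj(c,np.array([.441,-.275,.084])))
E
```

```text
26.45 [-0.  -0.3  0.4]
pred cap top view [479.67460925 279.87143293] scene [258.22462579 136.03836856]
```

View pics/c7.png

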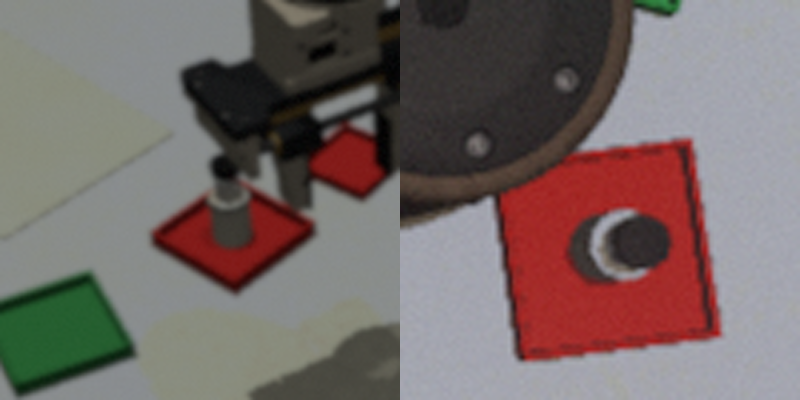

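The picture shows the spring upright near the middle of the larger red tray. Its cap is at top-view px (480,281) against (479.7,279.9) predicted, and the gripper is clear of it.

```bash
python3 - <<'E'
from h import *
a,b=ld('scene0')['img'].astype(int),ld('scene')['img'] if 0 else ld('scene0')['img']
c=ld('s5')['img'].astype(int)
for n,(u,v) in dict(grey_spring=(356,335),dropper=(406,232),cup=(187,265),amber=(252,317),bigdrop=(290,369),squeeze=(391,407)).items():
    print(n,abs(a-c)[v-12:v+12,u-12:u+12].mean().round(1))
order.close_job()
E
```

```text
grey_spring 6.3
dropper 22.7
cup 5.2
amber 5.9
bigdrop 6.7
squeeze 6.6
the job is handed in; nothing more can be done
```

I tested the yellow-disc spring, found it tired, and stood it upright in the larger red tray. The job is handed in; it reports no verdict.

- **Seating:** the spring went into the nest with almost no resistance. It met the floor at the expected height (TCP z 42.5 mm).
- **Load test:** it was held at about 15 N for roughly 1.3 s, with readings from 13.7 to 15.6 N. The cap went down about 15.7 mm, more than the 12 mm at which it is level with the mark. The picture also shows the cap below the red mark, so the spring is tired.
- **Placing:** in both views the spring stands upright near the tray centre. Its cap is about 1 px from where I predicted it. The gripper was about 0.2 m away and touching nothing.

**Checks that disagreed or stayed open:**
- **Camera views:** the two views differed by 2–5 mm, so I used their average.
- **Mark height:** the task puts the mark at 66 mm, but "level at 12 mm of compression" gives 68 mm. The cap top was about 1.7 mm below the first and 3.7 mm below the second, so the verdict is the same.
- **Re-grip:** when I took the spring out of the nest, the wrist read about 6 N upward that I did not expect.
- **Before and after comparison:** the cup, the other bottles checked and the grey-disc spring looked unchanged. The patch around the small dropper had changed (22.7 against about 6 for the others). I think that is the arm or its shadow in the patch, but I did not look before handing in. I did not check the cream jar.

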